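Shut the soap tub and snap its lid catch over

ROBOT

A 6-joint arm with a two-finger parallel gripper is mounted at the origin on the work surface. World frame = base frame: x ahead of the robot, y to its left, z up, the work surface at z = 0. Lengths are in mm, angles in degrees, forces in N, time in s.
With the tool pointing down it reaches from about 350 to 850 mm from the base axis. Payload 8.1 kg.
Tool frame: the origin (TCP) lies midway between the tips of the shut fingers; the grasp point (between the pads) lies 19 mm behind it; x points along the fingers, z is the direction in which the jaws open and shut, and the axes are right-handed (so a half turn about x gives the same grasp; the last joint's range is limited). The gripper opens to 85 mm and grips with 20 to 120 N. Pads are 22 mm wide; open, the fingers measure 114 mm over their backs; the gripper's body (76 mm by 85 mm) begins 54 mm behind the grasp point. The pads swing forward as they close: fully open they stand 13 mm farther back than shut.
Start: joints at [-71.184, 7.471, 85.268, -0, 87.261, -4.893], TCP at [241.275, -549.356, 231.292] pointing down, gripper open.
Joint ranges: [-169.43, 169.43], [-51.17, 129.36], [1.28, 143.12], [-76.62, 256.62], [0, 156.53], [-152.29, 152.29]. Speed limits (degrees/s): [136.94, 136.94, 159.86, 180, 180, 180].

INTERFACE

Orientations are given as [roll, pitch, yaw] about the fixed x, y, z axes, in that order (R = Rz(yaw) Ry(pitch) Rx(roll)).
In Python, from bench import r gives the robot as it stands. The module is installed in compiled form; this text tells all that it offers.
- The arm moves only by the tool servo_tool, never from a script. Its argument "commands" is a list that holds one entry, the list of rows, each a list of 7 numbers: the closure in counts, from 0 (fully open) to 255 (shut), then the shift along the tool's x, y, z in cm, then the turn, a rotation vector about the tool's x, y, z in degrees. A call has 1 to 8 rows; each row is the pose to reach, as a shift and turn from the pose commanded when the call began, along the tool's axes at that moment; what a row does not reach only later rows make up. A row lasts 1/10 s, in which the tool goes at most 50 mm and 8.59 degrees, less where a joint would pass 70% of its speed; a pose out of reach is approached as far as the arm can. A call with a gripper value outside its range is refused whole. The fingers move at their own pace and stop on an object; "force" is the grip in N (left out, the last holds). Time passes only in rows, so rows that repeat a pose let the fingers close. It gives the time, the measured TCP pose, the force and the opening at its end, in the units of the state.
- r.sense(): the state, without advancing time (a new reading comes with each control period).
- r.snapshot(name): name is "scene" or "side" or "wrist"; returns (picture, depth): 420x560x3 uint8, red, green, blue; 420x560 float32, mm along the optical axis (not along the pixel's ray), 0 where there is no reading.
- r.calibration(name): a dict with "fx", "fy", "cx", "cy" (pixels), "pose" (4x4, takes a point from camera to world coordinates). Camera axes: x right, y down, z forward; pixel columns grow to the right and rows downward; lengths in mm; the calibration is good to about 2 mm. A picture is of the moment at which its call begins: read the wrist's pose just before it. calibration takes no time and is no camera call; for the wrist camera it gives the pose at the moment of the call.
- r.hand_in(): hands the job in, once; it reports no verdict.
The state is a dict: "time": time; "joint_pos": joint angles; "qd": joint speeds; "joint_efforts": joint torques, N m; "tool_pos": TCP position; "tcp_rot": TCP orientation; "ft_force": force on the tool from outside, world axes, zero at the start; "wrist_torque": the same for the moment, N m; "finger_gap": finger opening in mm.
Only numpy, scipy, OpenCV 4.12 (cv2) and the standard library are available. Lean on these libraries where they do the work, as an engineer would, in place of code of your own. Each camera call takes 0.05 s, during which the arm holds its last target.

TASK

Shut the tub on the laundry cart: with the fingertips, push its raised lid all the way down, and only then push the steel catch lever over from the side until it snaps past its dead point and lies locked over the lid. The tub stays standing where it is, neither lifted nor shoved along, and the bottle, the funnel and the peg ring beside it are left alone.

Things in the scene. Friction and masses are not known exactly. Their poses are not given: they have to be found in the camera images.
- tub: Purple plastic tub, loose on the cart top (2.5 to 4 kg, full of soap bars), 160 (own x) x 196 (own y) x 118 mm high without its lid. Origin: centre of its underside. The lid is hinged along the top of its +y side; the catch is on the middle of its -y side. Own z is up; its yaw varies.
- lid (a joint): Angle of the lid, rad: 0 = fully shut, level on the rim; grows as it opens, to 1.3 at most. It is raised at the start and a stiff hinge (0.18 N m) keeps it where it is left, so it needs only some 1 to 2 N near the free edge to move. The lid is a flat purple plate 166 x 205 x 8 mm (plus a raised panel of 1 mm); when shut its upper face is 128 mm above the cart top.
- lid_hinge (a point): Point on the lid's hinge line, at its middle, 119 mm above the cart top; the hinge runs along the tub's own x axis at own y = +101 mm.
- lid_edge (a point): Middle of the lid's free edge, on the upper face, 205 mm from the hinge line and 9 mm above the hinge plane; moves with the lid. When the lid is shut it lies at tub-own y = -104 mm.
- catch (a joint): Angle of the catch lever, rad: 0 = open, leaning 0.6 rad outwards (to tub-own -y) from upright; it is upright at 0.6, at dead point at about 1.05, and lies locked, nearly level, over the lid at its stop at 2.1. An over-centre spring (up to about 0.28 N m at either stop, nothing at the dead point) drives it back to 0 before the dead point and on to 2.1 after it. First push about 4 to 5 N at the tip, falling to nothing at the dead point.
- catch_pivot (a point): Middle of the catch lever's pivot pin, at tub-own (0, -118, 142) mm; the pin runs along the tub's own x axis.
- catch_tip (a point): Centre of the round cross bar (12 mm thick, 44 mm wide along the tub's x) at the free end of the catch lever, 80 mm from the pivot. Between pivot and bar the lever is a steel plate 34 mm wide and 6 mm thick. Moves with the lever.
- bottle: Bystander: empty amber bottle, 64 mm across, 170 mm tall, standing on the cart beyond the tub's hinge side. Origin: centre of its underside.
- funnel: Bystander: grey silicone funnel standing mouth down, 100 mm across, 90 mm tall, beside the +x wall of the tub. Origin: centre of its underside.
- pegring: Bystander: steel clothes peg ring lying flat, about 155 mm across over the pegs, 12 mm high. Origin: centre of its underside.

How it is judged (in metres and radians):
On the way, in this order (a step that is already met when the one before it is completed fails the run):
1. the lid is pushed fully shut while the catch is still open (value of joint lid below 0.04 rad and value of joint catch below 0.9 rad), for 0.2 s.
2. the catch lever is pushed over its dead point and snaps into lock (value of joint catch above 2 rad), for 0.2 s.
At the end, for the whole second after the job is handed in: The lid is shut (within 0.04 rad), the catch lever is locked (beyond 2.0 rad, at rest), the tub stands upright and at rest within 40 mm of where it was, and bottle, funnel and peg ring stand within 20 mm of where they were (value of joint lid below 0.04 rad and value of joint catch above 2 rad and velocity of joint catch below 0.1 rad/s and linear speed of tub below 0.02 m/s and angle between tub's own z axis and vertical below 0.05 rad and distance of tub from where it was at the start of the episode below 0.04 m and distance of each of bottle, funnel, pegring from where it was at the start of the episode below 0.02 m and angle between each of bottle, funnel's own z axis and vertical below 0.1 rad); the robot touches nothing.
It fails at once if the tub is lifted or tipped (height (world z) of tub above 0.02 m or angle between tub's own z axis and vertical above 0.25 rad).
It fails at once if the tub is shoved more than 40 mm (distance of tub from where it was at the start of the episode above 0.04 m).
It fails at once if the bottle, the funnel or the peg ring is moved, lifted or knocked over (distance of any of bottle, funnel, pegring from where it was at the start of the episode above 0.02 m or angle between any of bottle, funnel's own z axis and vertical above 0.3 rad).
It also fails if it takes over 43 s, if anything falls off the work surface, if the arm or the gripper's body presses on something with over 40 N, if the wrist force passes 120 N, or if a joint passes its speed limit or range.

## Working session

There is one attempt and no reset: what is moved stays moved. The work goes in short steps, Python scripts to look and compute and a tool call to move; the robot and the scene stay as the last step left them, time stands still between calls to the robot, and variables do not carry over. Pictures are saved under pics/ and viewed, and the job is handed in when it is done.

Besides the shell and the picture viewer there is one more tool, called after "Call:" by a JSON object that holds its "op" and its "data", one argument or row to a line. servo_tool: Moves the arm, as the interface text tells. Its arguments: {"type":"object","properties":{"commands":{"type":"array","items":{"type":"array","items":{"type":"array","items":{"type":"number"}}}},"force":{"type":"number"}},"required":["commands"]}

```bash
mkdir -p pics
python3 - <<'E'
from bench import r
import cv2,numpy as np
for n in ["scene","side"]:
    p,d=r.snapshot(n); cv2.imwrite(f"pics/{n}0.png",p[:,:,::-1]); np.savez(f"{n}0.npz",p=p,d=d)
    c=r.calibration(n); print(n,c["fx"],c["fy"],c["cx"],c["cy"]);print(np.round(c["pose"],3).tolist())
print(r.sense())
E
```

```text
scene 433.8662464393841 433.8662464393841 273.8770754307841 208.01187495669208
[[0.413, 0.577, -0.704, 1384.107], [0.91, -0.259, 0.323, -381.36], [0.004, -0.774, -0.633, 802.438], [0.0, 0.0, 0.0, 1.0]]
side 526.782829877266 526.782829877266 275.204575139762 201.6723808763864
[[-0.999, -0.015, 0.048, 559.519], [-0.047, 0.635, -0.771, 913.864], [-0.018, -0.773, -0.635, 943.091], [0.0, 0.0, 0.0, 1.0]]
{'time': 0.1, 'joint_pos': array([-7.11835959e+01,  7.51012282e+00,  8.53247483e+01, -3.19145017e-04,
        8.72622404e+01, -4.89306373e+00]), 'qd': array([ 0.02476378,  0.02009264, -0.18215703, -0.01033598,  0.03780198,
        0.06051738]), 'joint_efforts': array([ 2.15742439e-03, -5.70954001e+01, -5.01940835e+01, -1.08471472e-04,
        8.21398658e-03,  6.24786503e-05]), 'tool_pos': array([ 241.11288822, -548.86499388,  230.33982641]), 'tcp_rot': array([175.29500092,  89.90288804, 109.00448425]), 'ft_force': array([-0.06995679,  0.2589025 ,  0.41861087]), 'wrist_torque': array([-0.02165717, -0.00575755, -0.00114295]), 'finger_gap': 85.20005102127315}
```

View pics/scene0.png

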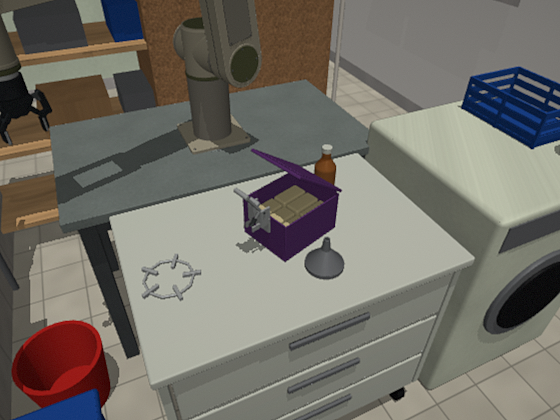

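View pics/side0.png

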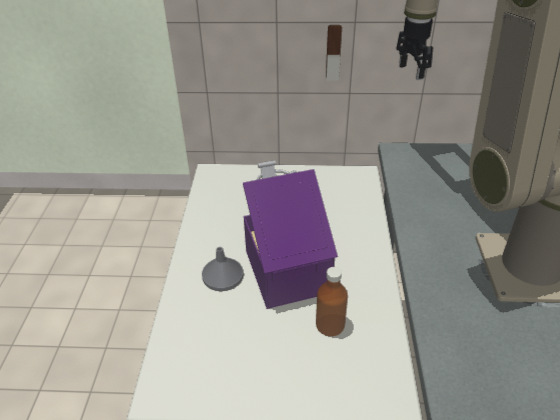

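The scene view shows the purple tub at about (290,215). Its catch lever leans out to the left at about (250,200), and the lid is raised with its hinge towards +y. In the side view the lid spans (247,180) to (333,262), the funnel is at (222,265), and the bottle is at (332,300). Next I'll measure from colour masks and depth.

```bash
cat > h.py <<'E'
import numpy as np,cv2
from bench import r
def pts(n,p,d,c=None):
    c=c or r.calibration(n); v,u=np.mgrid[:420,:560]
    P=np.stack([(u-c["cx"])/c["fx"]*d,(v-c["cy"])/c["fy"]*d,d],-1)
    M=np.array(c["pose"]); return P@M[:3,:3].T+M[:3,3]
def purple(p):
    h=cv2.cvtColor(p,cv2.COLOR_RGB2HSV); return cv2.inRange(h,(130,100,20),(165,255,255))>0
E
python3 - <<'E'
from h import *
for n in ["scene","side"]:
    z=np.load(n+"0.npz"); p,d=z["p"],z["d"]; W=pts(n,p,d); m=purple(p)&(d>0)
    P=W[m]; print(n,len(P),P.min(0).round(),P.max(0).round())
    for (u,v) in ([(350,300),(230,300),(200,200)] if n=="scene" else [(200,330),(300,380)]): print(u,v,W[v,u].round(1))
    if n=="scene":
        for nm,(u,v) in dict(tip=(238,192),lev=(250,205),lev2=(262,218),hingeR=(338,191),lidcorner=(253,152),boxbottom=(286,258),boxtop=(286,233),funnel=(325,240),bottle=(326,150),pr=(196,272)).items(): print(nm,W[v,u].round(1))
    # normals
    e=cv2.erode(m.astype(np.uint8),np.ones((5,5)))>0
    k=3
    du=np.roll(W,-k,1)-np.roll(W,k,1); dv=np.roll(W,-k,0)-np.roll(W,k,0)
    N=np.cross(dv,du); N/=np.linalg.norm(N,axis=-1,keepdims=True)+1e-9
    cs=[]
    _,lab,cen=cv2.kmeans(N[e].astype(np.float32),4,None,(3,50,1e-4),5,cv2.KMEANS_PP_CENTERS)
    for i in range(4):
        Q=W[e][lab[:,0]==i]; c0=np.median(Q,0); 
        for _ in range(5):
            _,s,V=np.linalg.svd(Q-Q.mean(0),full_matrices=False); rr=(Q-Q.mean(0))@V[2]; keep=abs(rr)<max(3,2*np.median(abs(rr))); Q=Q[keep]
        print(i,len(Q),Q.mean(0).round(1),V[2].round(3),Q.min(0).round(),Q.max(0).round())
E
python3 -c "
import cv2
a=cv2.imread('pics/scene0.png')[130:290,130:370];cv2.imwrite('pics/sc0z.png',cv2.resize(a,None,fx=3.3,fy=3.3,interpolation=2))
a=cv2.imread('pics/side0.png')[140:350,180:380];cv2.imwrite('pics/si0z.png',cv2.resize(a,None,fx=2.8,fy=2.8,interpolation=2))"
```

```text
scene 4203 [ 437. -777. -733.] [701. 205. 248.]
350 300 [873.2  47.5   3.7]
230 300 [ 753.2 -203.7   -4.1]
200 200 [ 358.3 -156.3   -6.2]
tip [ 639.6 -129.7  210.1]
lev [616.5 -93.4 143.5]
lev2 [653.4 -77.8 125.5]
hingeR [639.2 141.6 129.2]
lidcorner [543.3 -52.7 241.5]
boxbottom [696.2 -31.8   9.5]
boxtop [697.5 -34.5  97.4]
funnel [741.9  49.1  80.2]
bottle [506.5 178.2 168.5]
pr [ 649.  -253.1    9.7]
0 245 [629.7  19.3  68.4] [ 0.348  0.355 -0.867] [534. -73.  15.] [698. 140. 117.]
1 711 [615.1  34.7  82.4] [-0.09  -0.04  -0.995] [487. -50.  56.] [701. 136. 110.]
2 166 [617.8  77.7 155.9] [-0.405  0.495  0.769] [491.  -9.  80.] [691. 139. 247.]
3 183 [626.7  22.8 217.3] [-0.182  0.557  0.81 ] [560. -20. 181.] [689.  64. 246.]
side 7635 [480. -51.  18.] [693. 156. 248.]
200 330 [7.739e+02 2.122e+02 1.000e-01]
300 380 [5.546e+02 3.266e+02 5.000e-01]
0 1663 [582.3  52.  187.3] [ 0.192 -0.565 -0.803] [489. -44. 126.] [676. 148. 244.]
1 294 [568.9 126.3  97.9] [-0.541  0.777  0.323] [520.  59.  63.] [627. 152. 165.]
2 986 [591.3  62.3 182.1] [-0.192  0.565  0.802] [489. -41. 125.] [678. 149. 244.]
3 1754 [578.7  57.9 182.2] [ 0.195 -0.564 -0.802] [487. -42. 124.] [676. 149. 245.]
```

View pics/sc0z.png

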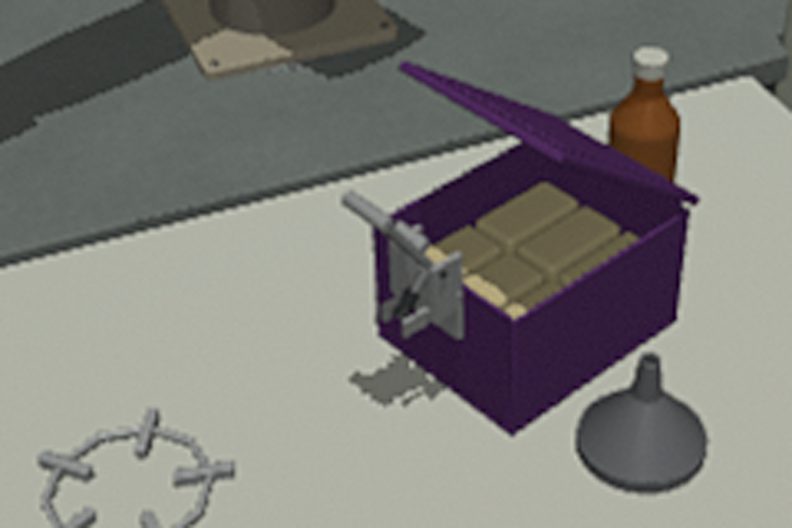

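View pics/si0z.png

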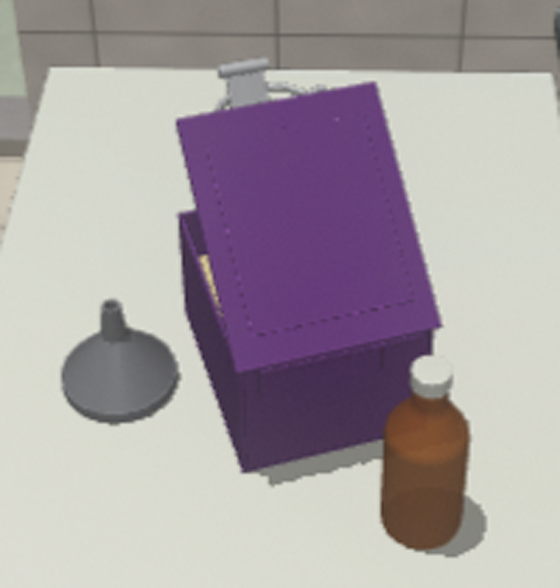

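Run:
```python
from h import *
from scipy.spatial.transform import Rotation as R
z=np.load("side0.npz"); p,d=z["p"],z["d"]; W=pts("side",p,d); m=purple(p)&(d>0)
P=W[m]; n=np.array([-.193,.565,.802]); n/=np.linalg.norm(n)
k=np.median(P@n); 
P=P[abs(P@n-np.median(P[P[:,2]>150]@n))<4]
yaw=np.arctan2(.193,.565); X=np.array([np.cos(yaw),np.sin(yaw),0]); 
# yaw check by minAreaRect in plane
S=np.cross(n,X)
q=np.c_[P@X,P@S].astype(np.float32); rc=cv2.minAreaRect(q); print("rect",rc,"plane",np.median(P@n))
lo,hi=np.percentile(q,[0.5,99.5],axis=0); print(lo,hi,hi-lo)
c=X*rc[0][0]+S*rc[0][1]+n*np.median(P@n); print("lidcentre",c,"yaw",np.degrees(yaw),"th",np.arccos(n[2]))
Y=np.array([-np.sin(yaw),np.cos(yaw),0]);
hinge=c+S*102.5-n*9; print("S",S,"hinge",hinge,"tubcentre",hinge-Y*101)
s=r.sense(); Rt=R.from_euler("xyz",s["tcp_rot"],degrees=True).as_matrix(); print(Rt.round(3)); print("tool y,z heading",[np.degrees(np.arctan2(Rt[1,i],Rt[0,i])) for i in (1,2)])
# grey catch in scene
z=np.load("scene0.npz"); p,d=z["p"],z["d"]; W=pts("scene",p,d)
print(W[188:200:3,232:250:3].round().tolist())
```

```text
rect ((568.262939453125, -220.18023681640625), (163.45391845703125, 207.51780700683594), 0.10334841161966324) plane 67.12627901883722
[ 487.9806665  -321.40964539] [ 648.96180664 -120.09072716] [160.98114014 201.31891823]
lidcentre [581.8875771   54.49444544 185.32470265] yaw 18.85980380782455 th 0.6399440776688092
S [-0.25929114  0.75906474 -0.59715059] hinge [557.04751478 127.21276259 116.89760527] tubcentre [589.69612906  31.635213   116.89760527]
[[-0.001  0.916  0.402]
 [ 0.002  0.402 -0.916]
 [-1.     0.    -0.002]]
tool y,z heading [np.float64(23.70947660747722), np.float64(-66.29050993683867)]
[[[349.0, -50.0, 0.0], [625.0, -131.0, 212.0], [354.0, -32.0, -2.0], [355.0, -23.0, -4.0], [360.0, -15.0, -3.0], [365.0, -7.0, -2.0]], [[362.0, -55.0, -1.0], [634.0, -135.0, 210.0], [640.0, -130.0, 213.0], [370.0, -29.0, -4.0], [375.0, -21.0, -2.0], [379.0, -12.0, -3.0]], [[372.0, -59.0, -5.0], [374.0, -50.0, -6.0], [647.0, -132.0, 210.0], [651.0, -127.0, 211.0], [655.0, -121.0, 213.0], [392.0, -18.0, -3.0]], [[387.0, -64.0, -3.0], [396.0, -58.0, 1.0], [394.0, -47.0, -4.0], [653.0, -128.0, 205.0], [662.0, -124.0, 210.0], [665.0, -118.0, 210.0]]]
```

The lid fit gives 163 x 207 mm, with the hinge at z about 117 and an opening angle of about 0.64 rad. That matches the given sizes. The tub centre is at about (589,33), with a yaw of 18.9°. First I'll raise the arm, shut the fingers and align the tool.

Call:
{"op": "servo_tool", "data": {
  "commands": [
    [[255, -3, 0, 0, 4.85, 0, 0], [255, -6, 0, 0, 4.85, 0, 0], [255, -7, 0, 0, 4.85, 0, 0], [255, -7, 0, 0, 4.85, 0, 0]]
  ],
  "force": 60
}}

```text
time: 0.5
tool_pos: [241.6, -550.2, 303.2]
tcp_rot: [-0.1, 89.8, -71.3]
ft_force: [-0.2, -0.2, 0.5]
finger_gap: 28.5
```

Call:
{"op": "servo_tool", "data": {
  "commands": [
    [[255, 0, 3, -2.3, 0, 0, 0], [255, 0, 7, -5.3, 0, 0, 0], [255, 0, 11, -8.3, 0, 0, 0], [255, 0, 15, -11.3, 0, 0, 0], [255, 0, 19, -14.3, 0, 0, 0], [255, 0, 23, -17.4, 0, 0, 0], [255, 0, 26, -19.7, 0, 0, 0], [255, 0, 26, -19.7, 0, 0, 0]]
  ]
}}

```text
time: 1.3
tool_pos: [425.3, -274.6, 299.2]
tcp_rot: [-178.0, 89.8, 111.1]
ft_force: [-0.2, -0.1, 0.9]
finger_gap: 0.2
```

Call:
{"op": "servo_tool", "data": {
  "commands": [
    [[255, 0, 3, -2.3, 0, 0, 0], [255, 0, 7, -5.3, 0, 0, 0], [255, 0, 11, -8.3, 0, 0, 0], [255, 0, 15, -11.3, 0, 0, 0], [255, 0, 19, -14.3, 0, 0, 0], [255, 0, 23, -17.4, 0, 0, 0], [255, 0, 25.7, -19.6, 0, 0, 0], [255, 0, 25.7, -19.6, 0, 0, 0]]
  ]
}}

```text
time: 2.1
tool_pos: [604.2, -6.9, 298.3]
tcp_rot: [-133.3, 89.8, 155.8]
ft_force: [-0.6, -0.0, -1.1]
finger_gap: 0.4
```

```bash
cat >> h.py <<'E'
from scipy.spatial.transform import Rotation as R
C=np.array([589.3,33.,0]);yaw=np.radians(18.86)
Ro=R.from_euler("z",yaw).as_matrix()
def own(p): return (np.asarray(p)-C)@Ro
def st():
    s=r.sense(); Rt=R.from_euler("xyz",s["tcp_rot"],degrees=True).as_matrix()
    print("t",round(s["time"],2),"own",own(s["tool_pos"]).round(1),"F own",(s["ft_force"]@Ro).round(2),"gap",round(s["finger_gap"],1)); print((Ro.T@Rt).round(3).tolist())
def shot(n,name):
    p,d=r.snapshot(n); cv2.imwrite(f"pics/{name}.png",p[:,:,::-1]); return p,d
E
python3 - <<'E'
from h import *
st(); p,d=shot("scene","s1")
cv2.imwrite("pics/s1z.png",cv2.resize(p[90:290,150:400,::-1],None,fx=3,fy=3))
E
```

```text
t 2.1 own [  1.2 -42.5 298.3] F own [-0.63  0.17 -1.05] gap 0.4
[[-0.003, 1.0, 0.004], [0.002, 0.004, -1.0], [-1.0, -0.003, -0.002]]
```

View pics/s1z.png

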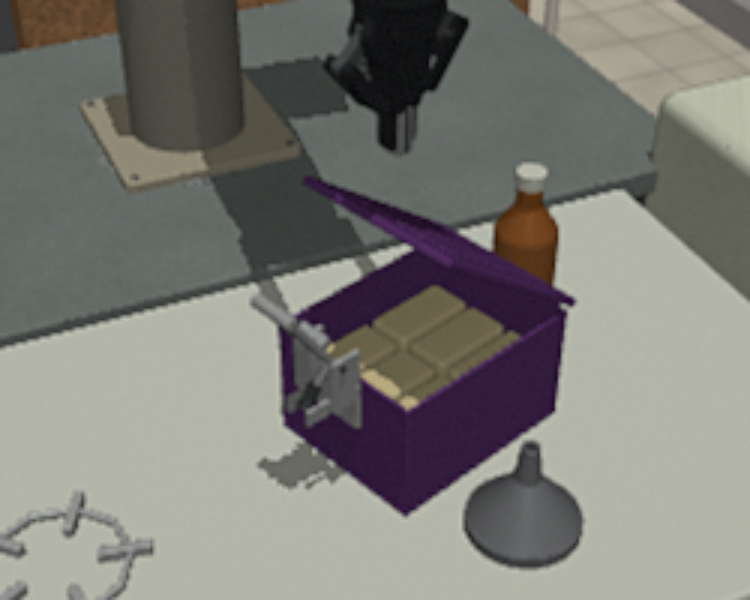

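The shut fingers hang over the middle of the lid, at about (395,130) in the zoomed view, and the catch is clear. Now I'll push the lid down.

Call:
{"op": "servo_tool", "data": {
  "commands": [
    [[255, 2, 0, 0, 0, 0, 0], [255, 4, 0, 0, 0, 0, 0], [255, 5, 0, 0, 0, 0, 0], [255, 6, 0, 0, 0, 0, 0], [255, 7, 0, 0, 0, 0, 0], [255, 8, 0, 0, 0, 0, 0]]
  ]
}}

```text
time: 2.75
tool_pos: [603.7, -10.9, 221.3]
tcp_rot: [59.8, 89.9, -11.4]
ft_force: [-0.3, -0.2, 1.1]
finger_gap: -0.3
```

Call:
{"op": "servo_tool", "data": {
  "commands": [
    [[255, 1, 0, 0, 0, 0, 0], [255, 2, 0, 0, 0, 0, 0], [255, 3, 0, 0, 0, 0, 0], [255, 4, 0, 0, 0, 0, 0], [255, 5, 0, 0, 0, 0, 0], [255, 6, 0, 0, 0, 0, 0], [255, 7, 0, 0, 0, 0, 0], [255, 7.5, 0, 0, 0, 0, 0]]
  ]
}}

```text
time: 3.55
tool_pos: [602.9, -10.3, 144.8]
tcp_rot: [-114.3, 89.9, 174.5]
ft_force: [-0.9, -0.3, 0.8]
finger_gap: 0.2
```

Run:
```python
from h import *
st(); p,d=shot("scene","s2")
cv2.imwrite("pics/s2z.png",cv2.resize(p[90:290,150:400,::-1],None,fx=3,fy=3))
```

```text
t 3.55 own [ -1.1 -45.4 144.8] F own [-0.99  0.02  0.77] gap 0.2
[[-0.001, 1.0, -0.0], [0.001, -0.0, -1.0], [-1.0, -0.001, -0.001]]
```

View pics/s2z.png

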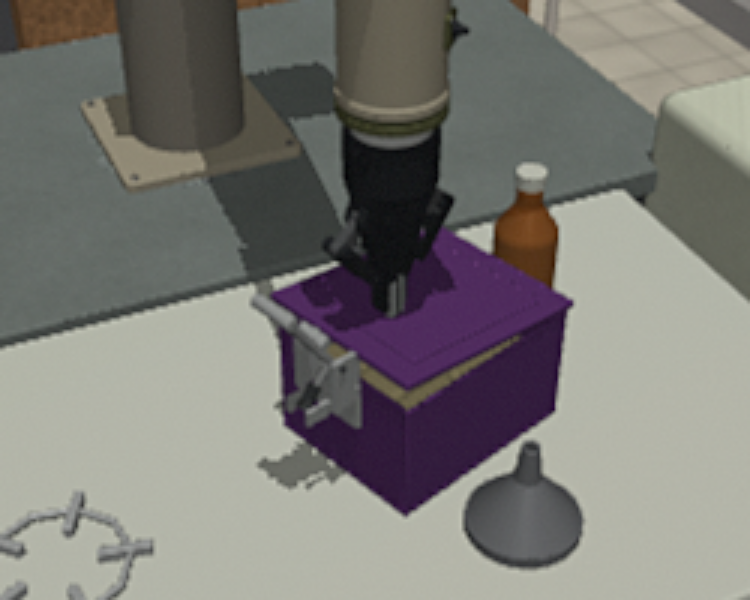

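The lid has followed the fingertips and is almost shut, with a small gap left along the front at about (410,390). I'll press the rest of the way.

Call:
{"op": "servo_tool", "data": {
  "commands": [
    [[255, 0.6, 0, 0, 0, 0, 0], [255, 1.2, 0, 0, 0, 0, 0], [255, 1.6, 0, 0, 0, 0, 0], [255, 1.8, 0, 0, 0, 0, 0], [255, 1.9, 0, 0, 0, 0, 0], [255, 1.9, 0, 0, 0, 0, 0]]
  ]
}}

```text
time: 4.2
tool_pos: [603.4, -10.3, 128.0]
tcp_rot: [-89.5, 90.0, -160.7]
ft_force: [-3.8, 1.3, 5.6]
finger_gap: -0.3
```

Call:
{"op": "servo_tool", "data": {
  "commands": [
    [[255, 0.1, 0, 0, 0, 0, 0], [255, 0.1, 0, 0, 0, 0, 0], [255, 0.1, 0, 0, 0, 0, 0], [255, 0.1, 0, 0, 0, 0, 0]]
  ]
}}

```text
time: 4.6
tool_pos: [603.5, -10.3, 127.9]
tcp_rot: [47.9, 90.0, -23.3]
ft_force: [-7.1, 0.5, 11.0]
finger_gap: 0.2
```

Call:
{"op": "servo_tool", "data": {
  "commands": [
    [[255, -2, 0, 0, 0, 0, 0], [255, -6, 0, 0, 0, 0, 0], [255, -10, 0, 0, 0, 0, 0], [255, -13, 0, 0, 0, 0, 0], [255, -15, 0, 0, 0, 0, 0], [255, -15, 0, 0, 0, 0, 0]]
  ]
}}

```text
time: 5.2
tool_pos: [605.3, -10.4, 280.9]
tcp_rot: [66.1, 89.6, -5.1]
ft_force: [0.3, -0.5, -0.1]
finger_gap: -0.3
```

Run:
```python
from h import *
st(); p,d=shot("side","si3"); q,e=shot("scene","s3")
cv2.imwrite("pics/si3z.png",cv2.resize(p[140:350,180:380,::-1],None,fx=2.8,fy=2.8))
cv2.imwrite("pics/s3z.png",cv2.resize(q[90:290,150:400,::-1],None,fx=3,fy=3))
W=pts("scene",q,e); m=cv2.erode((purple(q)&(e>0)).astype(np.uint8),np.ones((3,3)))>0
P=W[m]; P=P[P[:,2]>112]; O=own(P); A=np.c_[O[:,:2],np.ones(len(O))]
k=np.linalg.lstsq(A,O[:,2],rcond=None)[0]; print("plane",k,O.min(0),O.max(0))
W=pts("side",p,d); m=purple(p)&(d>0); O=own(W[m]); O=O[O[:,2]>115]
A=np.c_[O[:,:2],np.ones(len(O))];print(np.linalg.lstsq(A,O[:,2],rcond=None)[0],O.min(0),O.max(0))
c=W[150:195,240:300]; o=own(c.reshape(-1,3)); g=o[(abs(o[:,0])<40)&(o[:,1]<-120)&(o[:,1]>-190)&(o[:,2]>190)]; print("bar",len(g),g.min(0),g.max(0))
```

```text
t 5.2 own [  1.1 -46.3 280.9] F own [ 0.13 -0.61 -0.15] gap -0.3
[[0.006, 1.0, 0.0], [-0.003, 0.0, -1.0], [-1.0, 0.006, 0.003]]
plane [-1.64333165e-02  1.37607958e-03  1.27044679e+02] [ -77.77311616 -110.80232289  112.05641517] [ 85.20263168  94.17354962 132.53562142]
[ 1.34144543e-03 -1.04010338e-02  1.27362957e+02] [ -82.17253866 -107.30743383  115.19769573] [ 81.83358859 105.322368   133.90126325]
bar 182 [ -19.94237507 -172.12855639  190.10896315] [  21.25276596 -147.17532786  215.30095316]
```

View pics/s3z.png

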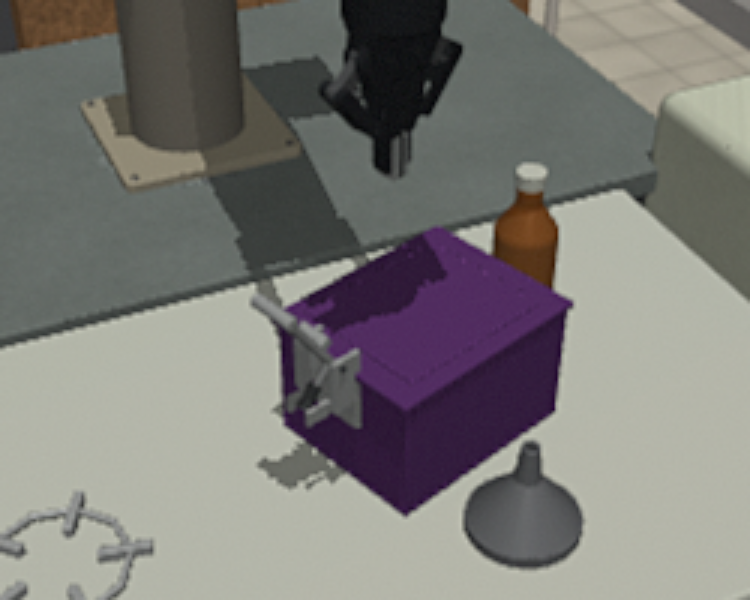

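View pics/si3z.png

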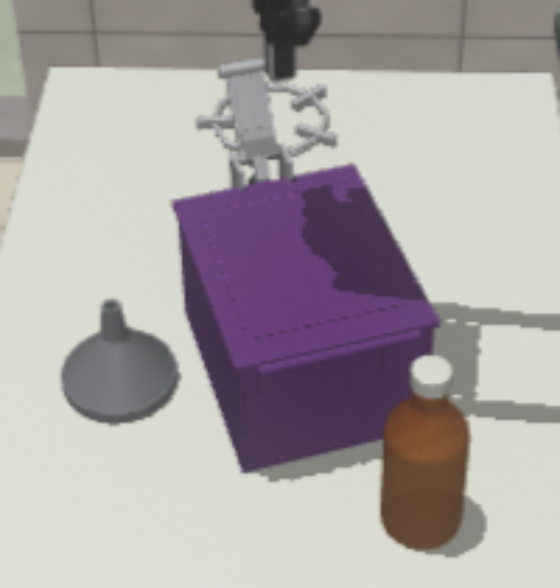

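The lid is shut, with its top face level at about 127–128 mm and a slope of 0.01 or less. The catch bar sits at own y about -163, z about 208, with x running from -20 to 21. I'll move to the outer side of the lever.

Call:
{"op": "servo_tool", "data": {
  "commands": [
    [[255, 0, 0, 4, 0, 0, 0], [255, 0, 0, 8, 0, 0, 0], [255, 0, 0, 12, 0, 0, 0], [255, 0, 0, 16, 0, 0, 0], [255, 0, 0, 17.5, 0, 0, 0], [255, 0, 0, 17.5, 0, 0, 0]]
  ]
}}

```text
time: 5.9
tool_pos: [659.3, -177.9, 273.3]
tcp_rot: [-124.8, 89.8, 163.9]
ft_force: [0.4, -0.4, -0.4]
finger_gap: 0.2
```

Call:
{"op": "servo_tool", "data": {
  "commands": [
    [[255, 3, 0, 0, 0, 0, 0], [255, 6, 0, 0, 0, 0, 0], [255, 7.5, 0, 0, 0, 0, 0], [255, 7.5, 0, 0, 0, 0, 0]]
  ]
}}

```text
time: 6.3
tool_pos: [657.9, -173.9, 197.2]
tcp_rot: [-130.9, 89.6, 158.0]
ft_force: [-0.5, -0.5, -0.3]
finger_gap: 0.1
```

Run:
```python
from h import *
st(); p,d=shot("scene","s4")
cv2.imwrite("pics/s4z.png",cv2.resize(p[90:290,150:400,::-1],None,fx=3,fy=3))
```

```text
t 6.3 own [  -1.9 -218.   197.2] F own [-0.67 -0.32 -0.34] gap 0.1
[[-0.005, 1.0, 0.001], [0.005, 0.001, -1.0], [-1.0, -0.005, -0.005]]
```

View pics/s4z.png

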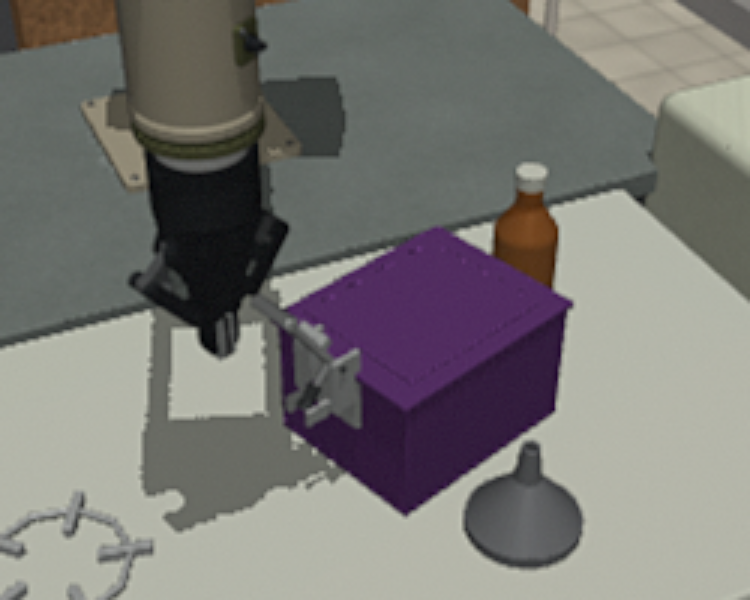

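The shut fingers stand just outside the bar at about (222,350), level with it. The tool's knuckles stay roughly 25 mm above the bar's arc. Now I'll push along own +y, which is tool -z.

Call:
{"op": "servo_tool", "data": {
  "commands": [
    [[255, -0.5, 0, -1.5, 0, 0, 0], [255, -0.5, 0, -2.5, 0, 0, 0], [255, -0.5, 0, -3.2, 0, 0, 0], [255, -0.5, 0, -3.8, 0, 0, 0], [255, -0.5, 0, -4.4, 0, 0, 0], [255, -0.5, 0, -4.4, 0, 0, 0]]
  ]
}}

```text
time: 6.95
tool_pos: [646.6, -135.4, 208.4]
tcp_rot: [27.4, 89.7, -43.8]
ft_force: [2.2, -7.6, 4.1]
finger_gap: -0.3
```

Run:
```python
from h import *
st(); p,d=shot("scene","s5")
cv2.imwrite("pics/s5z.png",cv2.resize(p[90:290,150:400,::-1],None,fx=3,fy=3))
```

```text
t 6.95 own [-2.000e-01 -1.779e+02  2.084e+02] F own [-0.41 -7.94  4.1 ] gap -0.3
[[0.002, 1.0, -0.0], [-0.004, -0.0, -1.0], [-1.0, 0.002, 0.004]]
```

View pics/s5z.png

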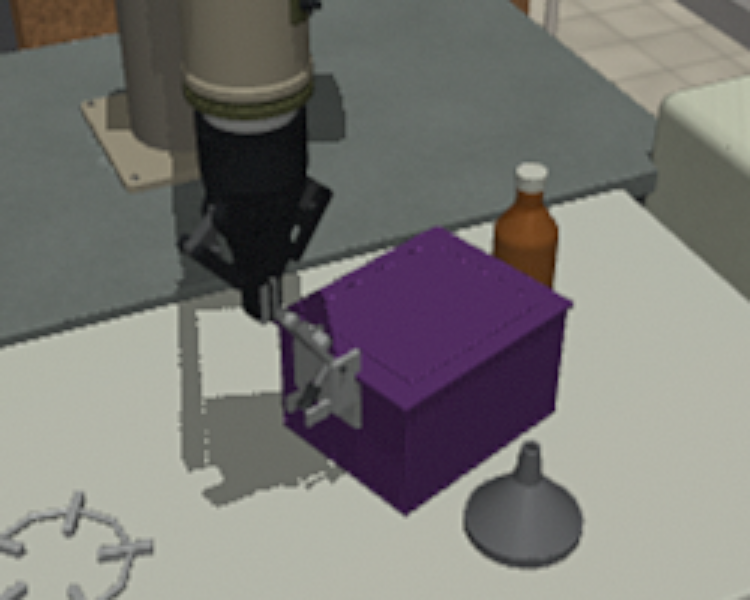

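The finger is touching the bar at about (275,315), and the tub hasn't moved. The tip is a little high on the bar, so I'll back off, lower 15 mm and push again.

Call:
{"op": "servo_tool", "data": {
  "commands": [
    [[255, 0, 0, 1.5, 0, 0, 0], [255, 1.2, 0, 2.2, 0, 0, 0], [255, 1.5, 0, 2.0, 0, 0, 0], [255, 1.5, 0, 1.2, 0, 0, 0], [255, 1.5, 0, 0.4, 0, 0, 0], [255, 1.5, 0, -0.4, 0, 0, 0], [255, 1.4, 0, -1.2, 0, 0, 0], [255, 1.3, 0, -2, 0, 0, 0]]
  ]
}}

```text
time: 7.8
tool_pos: [640.2, -115.5, 195.2]
tcp_rot: [40.5, 89.8, -30.6]
ft_force: [3.2, -4.5, 3.7]
finger_gap: 0.2
```

Run:
```python
from h import *
st(); p,d=shot("scene","s6")
cv2.imwrite("pics/s6z.png",cv2.resize(p[90:290,150:400,::-1],None,fx=3,fy=3))
```

```text
t 7.8 own [ 1.000e-01 -1.569e+02  1.952e+02] F own [ 1.6  -5.29  3.67] gap 0.2
[[0.003, 1.0, -0.0], [-0.003, -0.0, -1.0], [-1.0, 0.003, 0.003]]
```

View pics/s6z.png

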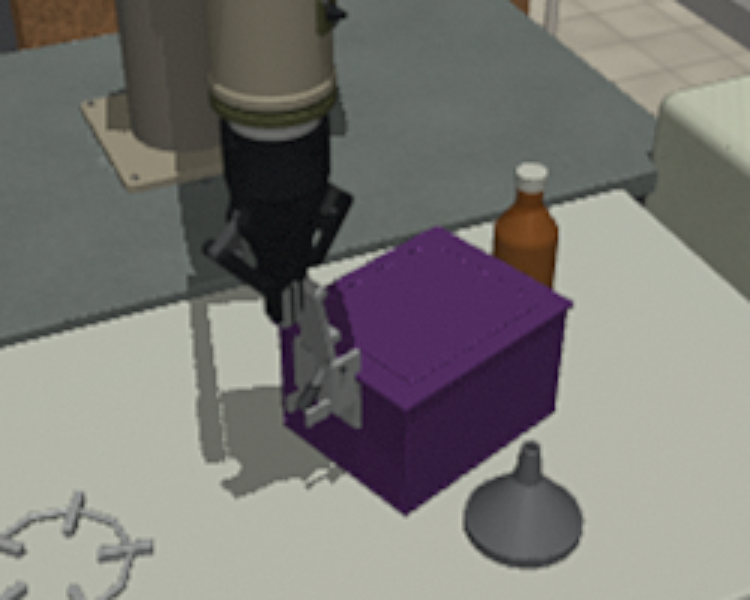

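The lever is rising, with its bar at about (300,280) against the finger, and the tub is still in place. I'll carry on past the dead point.

Call:
{"op": "servo_tool", "data": {
  "commands": [
    [[255, 0, 0, -0.8, 0, 0, 0], [255, -0.2, 0, -1.6, 0, 0, 0], [255, -0.4, 0, -2.4, 0, 0, 0], [255, -0.6, 0, -3.2, 0, 0, 0], [255, -0.8, 0, -4, 0, 0, 0], [255, -1, 0, -4.8, 0, 0, 0], [255, -1.1, 0, -5.6, 0, 0, 0], [255, -1.2, 0, -6.2, 0, 0, 0]]
  ]
}}

```text
time: 8.65
tool_pos: [619.1, -55.6, 205.5]
tcp_rot: [160.1, 90.0, 89.0]
ft_force: [0.4, -0.5, -0.1]
finger_gap: -0.3
```

Run:
```python
from h import *
st(); p,d=shot("scene","s7")
cv2.imwrite("pics/s7z.png",cv2.resize(p[90:290,150:400,::-1],None,fx=3,fy=3))
```

```text
t 8.65 own [ -0.5 -93.5 205.5] F own [ 0.18 -0.6  -0.1 ] gap -0.3
[[0.0, 1.0, 0.0], [0.0, 0.0, -1.0], [-1.0, 0.0, -0.0]]
```

View pics/s7z.png

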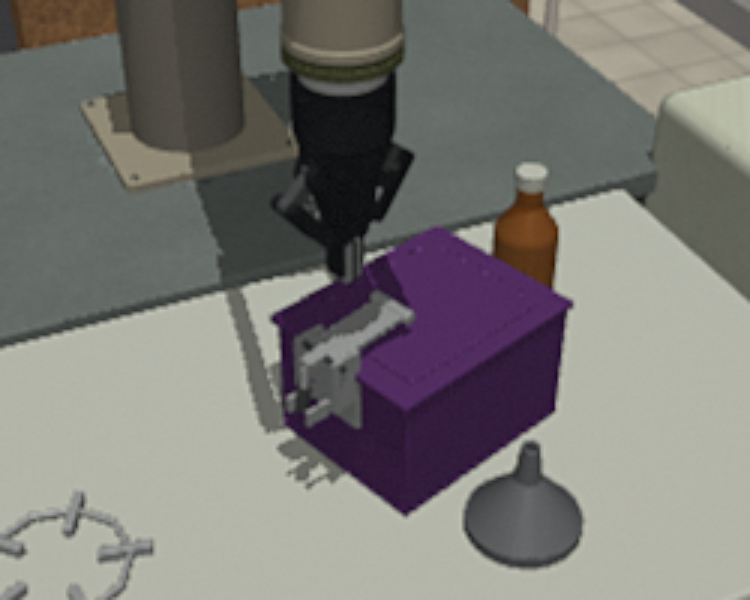

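The lever has snapped over and lies across the lid, with its bar at about (395,310). I'll raise the arm clear and check.

Call:
{"op": "servo_tool", "data": {
  "commands": [
    [[255, -3, 0, 0, 0, 0, 0], [255, -7, 0, 0, 0, 0, 0], [255, -11, 0, 0, 0, 0, 0], [255, -13, 0, 0, 0, 0, 0], [255, -13, 0, 0, 0, 0, 0], [255, -13, 0, 0, 0, 0, 0]]
  ]
}}

```text
time: 9.3
tool_pos: [619.5, -56.7, 335.3]
tcp_rot: [65.6, 90.0, -5.5]
ft_force: [-0.8, -0.2, -0.9]
finger_gap: 0.0
```

Call:
{"op": "servo_tool", "data": {
  "commands": [
    [[255, 0, 0, 4, 0, 0, 0], [255, 0, 0, 8, 0, 0, 0], [255, 0, 0, 12, 0, 0, 0], [255, 0, 0, 15, 0, 0, 0], [255, 0, 0, 15, 0, 0, 0], [255, 0, 0, 15, 0, 0, 0]]
  ]
}}

```text
time: 9.9
tool_pos: [667.1, -199.1, 332.2]
tcp_rot: [-133.6, 89.7, 155.2]
ft_force: [-0.3, 1.2, -0.9]
finger_gap: -0.0
```

Run:
```python
from h import *
st(); p,d=shot("side","si8"); q,e=shot("scene","s8"); 
cv2.imwrite("pics/si8z.png",cv2.resize(p[140:350,180:380,::-1],None,fx=2.8,fy=2.8))
W=pts("side",p,d); m=purple(p)&(d>0); O=own(W[m]); O=O[O[:,2]>115]
A=np.c_[O[:,:2],np.ones(len(O))];print("lid plane",np.linalg.lstsq(A,O[:,2],rcond=None)[0],O.min(0),O.max(0))
h=cv2.cvtColor(p,cv2.COLOR_RGB2HSV); o=own(W.reshape(-1,3)); s=h[:,:,1].reshape(-1)<60
g=o[s&(abs(o[:,0])<22)&(o[:,1]<0)&(o[:,1]>-150)&(o[:,2]>131)&(o[:,2]<260)]; print("lever",len(g),g.min(0),g.max(0)); k=np.polyfit(g[:,1],g[:,2],1);print("slope",k)
def mv(n,a):
    z=np.load(n+"0.npz"); df=cv2.absdiff(z["p"],a).max(2)>40; ys,xs=np.where(df); return df
for nm,u0,u1,v0,v1,a,n in [("funnel",195,245,240,290,p,"side"),("bottle",312,352,266,336,p,"side"),("pegs",135,205,250,300,q,"scene")]:
    print(nm,mv(n,a)[v0:v1,u0:u1].sum())
```

```text
t 9.9 own [  -1.4 -244.8  332.2] F own [ 0.08  1.19 -0.95] gap -0.0
[[-0.003, 1.0, -0.001], [0.003, -0.001, -1.0], [-1.0, -0.003, -0.003]]
lid plane [-1.55205947e-03 -1.16721797e-02  1.27548831e+02] [ -81.8099984  -104.32051601  115.18050078] [ 81.76425974 105.24309328 133.93246453]
lever 420 [ -21.9849016  -141.04792483  131.08742519] [ 21.62894261 -33.94214628 155.8301802 ]
slope [7.48291994e-02 1.52487524e+02]
funnel 0
bottle 0
pegs 100
```

View pics/si8z.png

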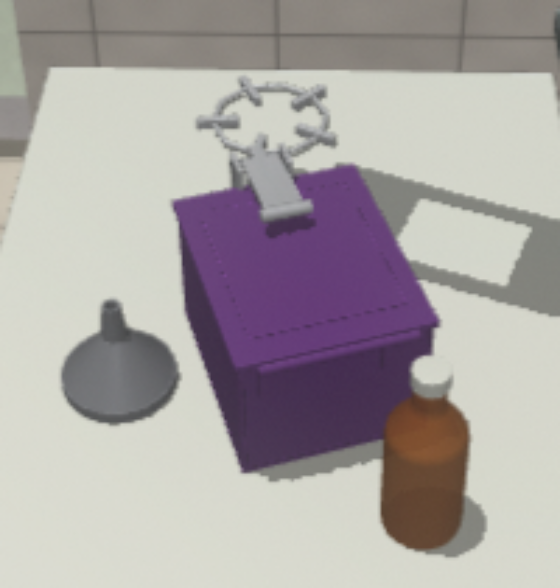

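The lid is flat and the lever's end is at own y -34, where the stop should put it (-38 plus 6 for the bar radius gives -32). The tub, funnel and bottle haven't moved. The 100 changed pixels in the peg ring region are probably the arm's shadow, since the tool never went below z 195 out there.

```bash
python3 -c "
from bench import r
print(r.hand_in())"
```

```text
the job is handed in; nothing more can be done
None
```

The tub is shut and locked, and I handed the job in at about 10 s of the 43 s allowed. I pushed the lid flat with the shut fingertips first. Then I pushed the catch lever from its outer side until it snapped over its dead point, and moved the arm clear.

- **Lid:** it lies level, with the upper face at about 127.5 mm (128 mm expected) and a slope of about 0.01 rad.
- **Catch:** the end of the lever is at tub-own y = -34 mm, against about -32 mm expected at the 2.1 rad stop, so it lies locked. A straight-line fit through the lever points gave a slope of 0.075, which agrees with it being nearly level.
- **Tub:** its outline is within about 3 mm of where the shut lid should lie for the tub pose measured at the start.
- **Funnel and bottle:** no pixels changed in their regions between the first and last pictures.
- **Peg ring:** about 100 pixels changed in its region of the scene picture. I put this down to the arm or its shadow but did not check it further; the tool never went below z = 195 mm on that side.
- **Retry:** my first touch on the lever was too high on the bar, at about 8 N. I backed off, lowered 15 mm and pushed again.

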